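# Close a valve body up for its vacuum test and hold the cover down

## Robot

A 6-joint arm with a two-finger parallel gripper is mounted at the origin on the work surface. World frame = base frame: x ahead of the robot, y to its left, z up, the work surface at z = 0. Lengths are in mm, angles in rad, forces in N, time in s.
With the tool pointing down it reaches from about 350 to 975 mm from the base axis. Payload 7.1 kg.
Tool frame: the origin (TCP) lies at the very end of the fingers, on their centre line; the grasp point (between the pads) lies 19 mm behind it; z points along the fingers, y is the line along which they close (so a half turn about z gives the same grasp; the last joint's range is limited). The gripper opens to 88 mm and grips with 3 to 60 N. Pads are 20 mm wide; open, the fingers measure 115 mm over their backs; the gripper's body (75 mm by 178 mm) begins 61 mm behind the grasp point.
Start: joints at [-1.303, 0.423, 1.63, -0, 1.089, -0.019], TCP at [176.821, -599.449, 222.675] pointing down, gripper open.
Joint ranges: [-3, 3], [-0.9, 2.11], [0.09, 2.58], [-1.31, 4.45], [0.11, 2.69], [-2.54, 2.54]. Speed limits (rad/s): [2.39, 2.39, 3.01, 3.14, 3.14, 3.14].

## Interface

Orientations are given as a rotation vector (axis times angle).
In Python, from workcell import sensors, imaging, close_job gives the robot as it stands. The module is installed in compiled form; this text tells all that it offers.
- The arm moves only by the tool servo_tool, never from a script. Its argument "steps" is a list of rows, each a list of 3 entries, a list of its own where there are three numbers: the shift along the world's x, y, z in m, then the turn, a rotation vector about the world's x, y, z in degrees, then the opening, from -1 (shut) to 1 (fully open). A call has exactly 8 rows; each row shifts and turns the commanded pose from where the row before left it; what a row does not reach is not made up. A row lasts 1/12 s, in which the tool goes at most 41.7 mm and 7.16 degrees, less where a joint would pass 70% of its speed; a pose out of reach is approached as far as the arm can. A call is refused whole if a number of a shift passes 0.0417 or a number of a turn 7.16, either way. A call with a gripper value outside its range is refused whole. The fingers move at their own pace and stop on an object; the grip force is fixed at half the most. Time passes only in rows, so rows that do not move let the fingers close, or fill a call up. It gives the time, the measured TCP pose, the force, the opening and the grip force at its end, in the units of the state.
- sensors.get_obs(): the state, without advancing time (a new reading comes with each control period).
- imaging.get_image(name): name is "scene" or "top" or "wrist"; returns a dict with "color" (400x640x3 uint8, blue, green, red), "range_z" (400x640 float32, mm along the optical axis (not along the pixel's ray), 0 where there is no reading), "vertical_fov" (degrees; the focal length in pixels is half the picture's height over the tangent of half this angle, whatever the lens; pixels are square), "cx", "cy" (the principal point, pixels), "k1" (the pictures are not rectified: a ray, as slopes to the right and down, at radius r is drawn at 1 + k1 r^2 times it, then the intrinsics apply), "rvec" (rotation vector, rad) and "tvec" (3), from world to camera coordinates, as OpenCV has them; the wrist camera has in their place "tool_from_camera" (4x4, takes a point from camera to tool coordinates, whose origin is the TCP and whose axes are the flange's). Camera axes: x right, y down, z forward; pixel columns grow to the right and rows downward; lengths in mm; the calibration is good to about 2 mm. A picture is of the moment at which its call begins: read the wrist's pose just before it.
- close_job(): hands the job in; it is judged then, once.
The state is a dict: "t": time; "qpos": joint angles; "qvel": joint speeds; "joint_torque": joint torques, N m; "ee_pos": TCP position; "orientation": TCP orientation; "ft_force": force on the tool from outside, world axes, zero at the start; "moment": the same for the moment, N m; "width": finger opening in mm; "grasp_force": force on a finger pad.
Only numpy, scipy, OpenCV 4.12 (cv2) and the standard library are available. Lean on these libraries where they do the work, as an engineer would, in place of code of your own. Each camera call takes 0.05 s, during which the arm holds its last target. There are 200 camera calls.

## Task

Get this valve body ready for its vacuum test: take the smaller rubber plug from the rack and set it fully home in the casting's open port neck, then turn the wing of the cover's quarter-turn fastener until it lines up with the index lines on the cover. Press the cover fully down onto its gasket so that the fastener's key passes through the slot below, leave the fastener unlocked, and finish while still holding the cover pressed down, because the pump will be started against it. Do not disturb the larger plug or the other things on the bench.

Things in the scene. Friction and masses are not known exactly. Their poses are not given: they have to be found in the camera images.
- fixture: steel bed 260 x 300 x 12 mm fixed to the bench, carrying an aluminium casting; origin at the centre of its underside. Its x axis points from the front edge (where the fastener is) to the hinge, its y axis along the front edge towards the casting's port neck: an upright tube at x 0, y +95 mm, 40 mm outside, 24 mm bore, rim 62 mm above the bench. The cover lies over x -110 to +76, y -118 to +33 mm
- neck_rim (a point): centre of the port neck's mouth, level with its rim; the bore (24 mm) goes 30 mm straight down from here
- plug: smaller black rubber plug, loose, about 30 g, 54 mm tall: taper 24 mm long, 17 mm diameter at the tip, 22 mm at its top; then a flange 36 mm across, 4 mm thick; then an upright round grip 20 mm diameter, 26 mm tall. Origin at the centre of the tip, z up. It hangs by its flange in the rack: flange's underside 30 mm above the bench, top of the grip 60 mm
- plug_flange (a point): centre of the underside of the smaller plug's flange, 24 mm above its tip; fully home it rests on the neck's rim
- rack: grey plastic block 70 x 170 x 30 mm, fixed, with two 31 mm holes 80 mm apart along its y axis, one for each plug (which plug hangs in which hole varies); origin at the centre of its underside
- bigplug: the larger black rubber plug (taper 25 to 28 mm, flange 44 mm, grip 28 mm diameter, same heights), too big for the neck; stays in the rack
- cover: aluminium frame 186 x 150 x 8 mm with a clear window, hinged along its y axis at the far side (origin on the hinge, 60 mm above the bench; -x towards the front edge, z normal to it). Hinge springs hold it 0.08 rad open; pressing it shut at the fastener takes about 8 N, then it meets a firm stop; let go, it rises. Dark index lines beside the fastener, along y, show the direction of the slot beneath
- cover_front (a point): point on the cover's top face on the fastener's axis, 173 mm from the hinge; 64 mm above the bench when fully down, about 78 mm when let go, and it stops about 9 mm short of fully down if the fastener's key is not in line with the slot. A brass hose fitting, 35 mm tall, stands on the window 118 mm behind this point and 30 mm to the cover's -y side
- latch (a joint): turn of the quarter-turn fastener, rad: 0 when wing and key are in line with the index lines and the slot, positive anticlockwise from above (it starts positive: turn it clockwise). No detent; it turns from -0.6 to 1.6 against slight friction and stays where left. The key passes the slot within about 0.18 rad of 0; turned further with the cover down, it locks under the slot plate
- latch_wing (a point): centre of the top of the fastener's black upright wing, 44 mm long, 10 mm thick, 28 mm tall, on a hub 26 mm across and 4 mm tall on the cover's top face. The point lies on the fastener's axis, 32 mm above the cover's top face; its y axis runs along the wing, x across its thickness, z up the fastener's axis
- pump_body: bystander: aluminium pump housing, an open cup 80 mm across and 50 mm tall with three ears; origin at the centre of its underside
- wrench: bystander: steel wrench lying on the bench
Mind the look-alikes: they are no part of the job. Leave any blue, green or white look-alike of the plug alone.

How it is judged:
By the outcome, as a careful person would: the job done as asked, in the order asked, and still so for the second after the job is handed in, while the arm keeps its last pose, push and grip.
It also fails if it takes over 58 s, if anything falls off the work surface, if the arm or the gripper's body presses on something with over 40 N, if the wrist force passes 120 N, or if a joint passes its speed limit or range.

## Working session

There is one attempt and no reset: what is moved stays moved. The work goes in short steps, Python scripts to look and compute and a tool call to move; the robot and the scene stay as the last step left them, time stands still between calls to the robot, and variables do not carry over. Pictures are saved under pics/ and viewed, at most 11 in all, crops included, and the job is handed in when it is done.

Besides the shell and the picture viewer there is one more tool, called in YAML: its name, and indented under it one key for each argument. servo_tool: Moves the arm, as the interface text tells. Its arguments: {"type":"object","properties":{"steps":{"type":"array"}},"required":["steps"]}

```bash
mkdir -p pics; cat > h.py <<'E'
import numpy as np, cv2, pickle
from scipy.spatial.transform import Rotation as R
from workcell import sensors, imaging
def snap(name, fn=None):
    o=sensors.get_obs(); im=imaging.get_image(name)
    im=dict(im); im['obs']=o
    pickle.dump(im,open(f'{fn or name}.pkl','wb'))
    if fn: cv2.imwrite(f'pics/{fn}.png',im['color'])
    return im
def load(fn): return pickle.load(open(f'{fn}.pkl','rb'))
def pose(im):
    if 'tool_from_camera' in im:
        T=np.eye(4);T[:3,:3]=R.from_rotvec(im['obs']['orientation']).as_matrix();T[:3,3]=im['obs']['ee_pos']
        return T@np.array(im['tool_from_camera'])
    T=np.eye(4);T[:3,:3]=R.from_rotvec(np.ravel(im['rvec'])).as_matrix();T[:3,3]=np.ravel(im['tvec'])
    return np.linalg.inv(T)
def rays(im,uv):
    f=200/np.tan(np.radians(im['vertical_fov'])/2)
    d=(np.atleast_2d(uv).astype(float)-[im['cx'],im['cy']])/f
    p=d.copy()
    for _ in range(20): p=d/(1+im['k1']*(p**2).sum(1,keepdims=True))
    return np.c_[p,np.ones(len(p))]
def at_z(im,uv,z):
    T=pose(im); d=rays(im,uv)@T[:3,:3].T; o=T[:3,3]
    return o+d*((z-o[2])/d[:,2])[:,None]
def by_depth(im,uv):
    uv=np.atleast_2d(uv).astype(int); T=pose(im)
    z=im['range_z'][uv[:,1],uv[:,0]]
    return (rays(im,uv)*z[:,None])@T[:3,:3].T+T[:3,3]
def cloud(im):
    v,u=np.mgrid[:400,:640]
    return by_depth(im,np.c_[u.ravel(),v.ravel()]).reshape(400,640,3)
E
python3 -c "
from h import *
for n in('scene','top'):
    im=snap(n,n+'0'); print(n,im['vertical_fov'],im['k1'],pose(im).round(2).tolist())
print(sensors.get_obs())"
```

```text
scene 51.38943658623659 0.005204953674095657 [[0.45, 0.51, -0.73, 1438.26], [0.89, -0.28, 0.36, -436.6], [-0.02, -0.81, -0.58, 824.42], [0.0, 0.0, 0.0, 1.0]]
top 53.56140438391321 -0.09095575335631813 [[-0.01, -1.0, 0.09, 413.01], [-1.0, 0.02, 0.01, 8.12], [-0.01, -0.09, -1.0, 1218.97], [0.0, 0.0, 0.0, 1.0]]
{'t': 0.1, 'qpos': array([-1.30300162e+00,  4.23758908e-01,  1.63064740e+00,  1.47194486e-06,
        1.08860497e+00, -1.89932814e-02]), 'qvel': array([-0.00066868, -0.00044774,  0.00013346,  0.00217231, -0.00171456,
        0.00035063]), 'joint_torque': array([ 9.64908868e-04, -5.45615172e+01, -2.74324304e+01,  6.44647703e-02,
        1.88732432e-02, -1.93962035e-05]), 'ee_pos': array([ 176.68488639, -598.95552249,  221.96958878]), 'orientation': array([-3.10795626e+00, -4.48741062e-01,  2.74342068e-04]), 'ft_force': array([-0.64713414, -0.32535916,  0.67330311]), 'moment': array([-0.0023135 , -0.00470051, -0.02059878]), 'grasp_force': 0.0, 'width': 87.62500321550438}
```

View pics/top0.png

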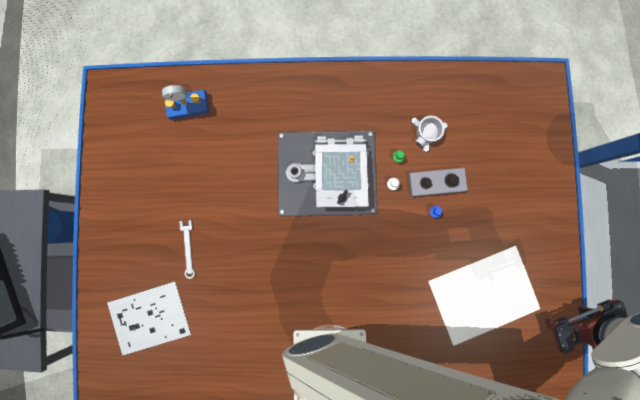

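View pics/scene0.png

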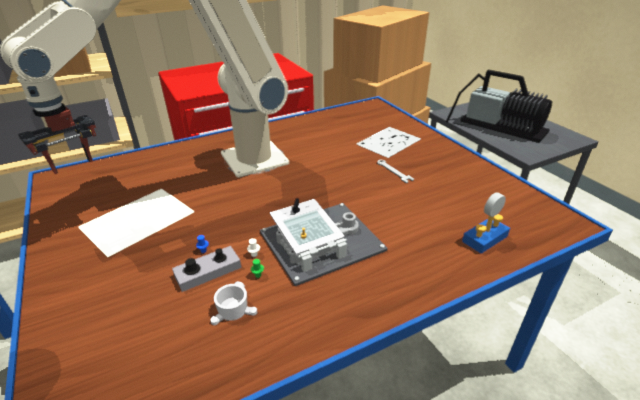

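The top view shows the fixture near (327,173), with the neck at (294,171) and the wing at (343,197). The rack is near (438,182), and the plug nearer the fixture, at (426,183), looks like the smaller one. I'll enlarge that area.

```bash
python3 -c "
from h import *
im=load('top0'); c=im['color'][120:220,270:470]
cv2.imwrite('pics/c1.png',cv2.resize(c,(800,400),interpolation=cv2.INTER_CUBIC))
print(at_z(im,[[426,183],[452,180],[438,182]],60).round(0), at_z(im,[[294,171]],62).round(0),at_z(im,[[343,197]],100).round(0))
"
```

```text
[[ 542. -291.   60.]
 [ 549. -370.   60.]
 [ 544. -327.   60.]] [[583.  98.  62.]] [[501. -43. 100.]]
```

View pics/c1.png

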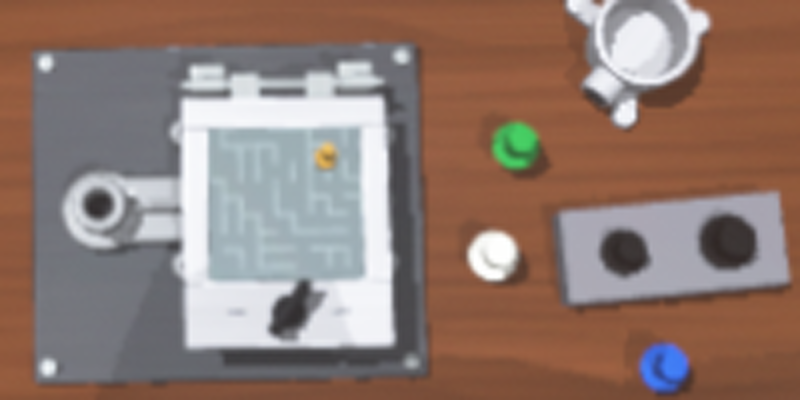

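The crop confirms it: the smaller plug is at crop (625,250) and the larger at (728,240). The wing is at crop (293,308), turned well off the index lines at (237,312) and (343,311). Next I'll move above the small plug and close along about world x.

servo_tool:
  steps:
    - [[0.023,0.019,0],[0,0,4.6],0.2]
    - [[0.023,0.019,0],[0,0,4.6],0.2]
    - [[0.023,0.019,0],[0,0,4.6],0.2]
    - [[0.023,0.019,0],[0,0,4.6],0.2]
    - [[0.023,0.019,0],[0,0,4.6],0.2]
    - [[0.023,0.019,0],[0,0,4.6],0.2]
    - [[0.023,0.019,0],[0,0,4.6],0.2]
    - [[0.023,0.019,0],[0,0,4.6],0.2]

```text
t: 0.77
ee_pos: [361.6, -446.2, 222.4]
orientation: [-2.805, -1.413, 0.0]
ft_force: [1.0, -0.2, 0.2]
width: 52.6
grasp_force: 0.0
```

servo_tool:
  steps:
    - [[0.023,0.019,0],[0,0,4.6],0.2]
    - [[0.023,0.019,0],[0,0,4.6],0.2]
    - [[0.023,0.019,0],[0,0,4.6],0.2]
    - [[0.023,0.019,0],[0,0,4.6],0.2]
    - [[0.023,0.019,0],[0,0,4.6],0.2]
    - [[0.023,0.019,0],[0,0,4.6],0.2]
    - [[0.023,0.019,0],[0,0,4.6],0.2]
    - [[0,0,0],[0,0,4.6],0.2]

```text
t: 1.43
ee_pos: [525.1, -311.4, 222.4]
orientation: [2.213, 2.23, 0.002]
ft_force: [-0.7, 0.4, 1.0]
width: 52.8
grasp_force: 0.0
```

```bash
python3 -c "
from h import *
im=snap('wrist','w1'); o=im['obs']; print(o['t'],o['ee_pos'],o['width'],R.from_rotvec(o['orientation']).as_matrix().round(3).tolist(),pose(im).round(2).tolist())
"
```

```text
1.4333 [ 525.09408247 -311.35704712  222.39731929] 52.7527815999291 [[-0.008, 1.0, 0.001], [1.0, 0.008, 0.001], [0.001, 0.001, -1.0]] [[1.0, 0.01, 0.0, 523.93], [0.01, -0.96, -0.28, -235.79], [0.0, 0.28, -0.96, 386.12], [0.0, 0.0, 0.0, 1.0]]
```

View pics/w1.png

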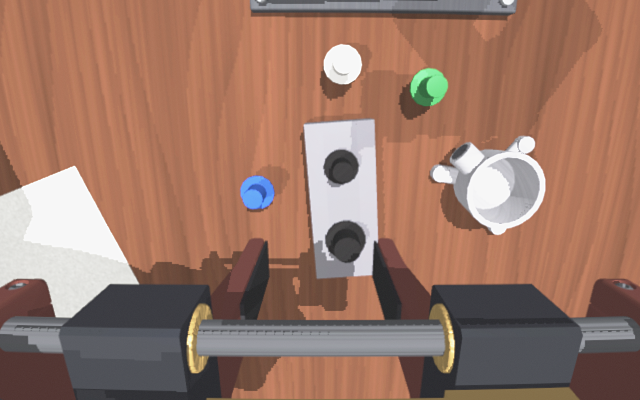

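The wrist view shows the small plug at (342,168) on the rack's +y side, the big plug at (346,243) and the fingers straddling at the bottom. I'll fit the grip from depth, and refine the neck and wing from the top depth.

```bash
python3 -c "
from h import *
im=load('w1'); P=cloud(im)
s=np.zeros((400,640),bool); s[140:205,310:375]=1
m=s&(P[...,2]>52)&(P[...,2]<66); q=P[m]; print('grip',len(q),np.median(q,0),(q.min(0)+q.max(0))/2,np.ptp(q,axis=0))
m=s&(P[...,2]>30)&(P[...,2]<42)&(im['color'].max(2)<80); q=P[m]; print('fl',len(q),(q.min(0)+q.max(0))/2,np.ptp(q,axis=0))
print(at_z(im,[343,171],60))
t=load('top0'); P=cloud(t)
r=P[165:180,285:304]; m=(r[...,2]>56)&(r[...,2]<68); q=r[m]; print('neck',len(q),q.mean(0),(q.min(0)+q.max(0))/2,np.ptp(q,axis=0))
g=lambda x,y:at_z(t,[270+x/4,120+y/4],12)[0]
a,b,c,d=g(45,62),g(400,55),g(412,360),g(48,367); v=(a-b)+(d-c); print('fixture',(a+b+c+d)/4,'yaw of y',np.degrees(np.arctan2(v[1],v[0])))
"
```

```text
grip 366 [ 545.23920246 -297.81793381   61.45886882] [ 545.69360265 -298.31621421   57.87989671] [19.51928997 19.43051094 11.46746785]
fl 454 [ 545.22601224 -298.82028465   37.36294079] [33.45687738 33.95442611  8.53880561]
[[ 546.1682257 -298.4579642   60.       ]]
neck 94 [582.79533832  96.5600782   60.85176673] [583.25796376  96.6183616   61.72005505] [36.52631233 38.53024317 11.1054776 ]
fixture [584.58643706   1.86513643  12.        ] yaw of y 90.22593059746796
```

servo_tool:
  steps:
    - [[0.007,0.0045,-0.02],[0,0,0],0.2]
    - [[0.007,0.0045,-0.02],[0,0,0],0.2]
    - [[0.0065,0.004,-0.025],[0,0,0],0.2]
    - [[0,0,-0.025],[0,0,0],0.2]
    - [[0,0,-0.025],[0,0,0],0.2]
    - [[0,0,-0.025],[0,0,0],0.2]
    - [[0,0,-0.024],[0,0,0],0.2]
    - [[0,0,-0.02],[0,0,0],0.2]

```text
t: 2.15
ee_pos: [541.0, -301.5, 36.6]
orientation: [-2.222, -2.218, 0.001]
ft_force: [0.4, -0.0, -0.2]
width: 52.5
grasp_force: 0.0
```

servo_tool:
  steps:
    - [[0,0,0],[0,0,0],0.2]
    - [[0,0,0],[0,0,0],-0.3]
    - [[0,0,0],[0,0,0],-1]
    - [[0,0,0],[0,0,0],-1]
    - [[0,0,0],[0,0,0],-1]
    - [[0,0,0],[0,0,0],-1]
    - [[0,0,0],[0,0,0],-1]
    - [[0,0,0],[0,0,0],-1]

```text
t: 2.82
ee_pos: [543.0, -301.8, 39.8]
orientation: [2.22, 2.221, 0.001]
ft_force: [-1.2, -0.1, 6.4]
width: 18.8
grasp_force: 30.0
```

servo_tool:
  steps:
    - [[0,0,0.008],[0,0,0],-1]
    - [[0,0,0.012],[0,0,0],-1]
    - [[0,0,0.015],[0,0,0],-1]
    - [[0,0,0.02],[0,0,0],-1]
    - [[0,0,0.02],[0,0,0],-1]
    - [[0,0,0.02],[0,0,0],-1]
    - [[0,0,0.015],[0,0,0],-1]
    - [[0,0,0],[0,0,0],-1]

```text
t: 3.48
ee_pos: [544.2, -302.5, 153.0]
orientation: [2.216, 2.218, 0.003]
ft_force: [0.7, -0.0, 0.3]
width: 18.9
grasp_force: 30.0
```

```bash
python3 -c "
from h import *
im=snap('wrist','w2'); o=im['obs']; print(o['t'],o['ee_pos'],o['width'],o['grasp_force'],o['ft_force'],R.from_rotvec(o['orientation']).as_matrix().round(3).tolist())
"
```

```text
3.4833 [ 544.22373268 -302.53000995  153.01480547] 18.94950190175421 29.99970942735672 [ 0.69226973 -0.04858042  0.31330959] [[-0.001, 1.0, 0.005], [1.0, 0.001, -0.003], [-0.003, 0.005, -1.0]]
```

View pics/w2.png

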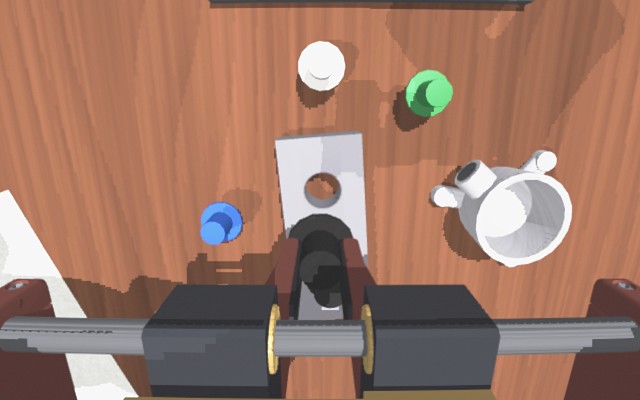

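The plug is held, with its flange at about (321,240) and grip top near (321,268), and the small hole is now empty. I'll measure the flange centre relative to the TCP.

```bash
python3 -c "
from h import *
im=load('w2'); P=cloud(im); o=im['obs']['ee_pos']
c=im['color']; m=(c.max(2)<75); m[:205]=0; m[283:]=0; m[:,:280]=0; m[:,362:]=0
Q=P-o
for lo in range(-40,40,3):
    k=m&(Q[...,2]>=lo)&(Q[...,2]<lo+3)
    q=Q[k]
    if len(q)>15: print(lo,len(q),'x',q[:,0].min().round(1),q[:,0].max().round(1),'y',q[:,1].min().round(1),q[:,1].max().round(1),q.mean(0).round(1))
"
```

```text
-7 663 x -16.6 14.8 y 5.8 20.7 [-1.  14.4 -4.6]
-4 371 x -16.0 15.2 y 5.4 20.9 [-0.  13.6 -3.3]
-1 80 x -11.1 9.4 y 6.3 13.3 [-1.2 11.2  0.6]
2 97 x -10.9 10.2 y 6.6 13.3 [-0.2 11.   3.6]
5 104 x -10.8 10.0 y 5.8 13.4 [-0.5 10.8  6.6]
8 108 x -11.1 9.7 y 5.9 13.4 [-0.7 11.   9.6]
11 122 x -11.0 10.1 y -7.8 13.6 [-0.2  9.9 12.6]
14 112 x -11.2 9.9 y 6.2 13.8 [-0.6 10.8 15.5]
17 137 x -11.1 9.7 y -3.9 13.8 [-0.6 10.4 18.5]
20 1235 x -11.3 10.0 y -3.4 13.8 [-0.5  4.9 21.7]
23 69 x -11.2 10.2 y -1.6 13.3 [-0.4  6.3 24.4]
26 28 x -11.1 10.0 y -0.1 10.1 [-2.   6.8 27.1]
29 36 x -11.3 10.1 y 3.2 10.0 [-0.6  8.3 30.7]
32 37 x -11.3 10.2 y 3.1 10.2 [-0.3  7.9 33. ]
35 38 x -11.3 10.2 y 6.6 9.9 [-1.6  9.1 36.8]
38 29 x -11.3 10.2 y 6.5 10.2 [ 1.1  9.2 39.6]
```

servo_tool:
  steps:
    - [[0.003,0.01,0.01],[0,0,0],-1]
    - [[0.003,0.02,0.01],[0,0,0],-1]
    - [[0.003,0.025,0.005],[0,0,0],-1]
    - [[0.003,0.025,0],[0,0,0],-1]
    - [[0.003,0.025,0],[0,0,0],-1]
    - [[0.003,0.025,0],[0,0,0],-1]
    - [[0.003,0.025,0],[0,0,0],-1]
    - [[0.003,0.025,0],[0,0,0],-1]

```text
t: 4.2
ee_pos: [565.5, -119.3, 172.9]
orientation: [-2.219, -2.221, 0.002]
ft_force: [-0.0, 0.1, 0.4]
width: 19.0
grasp_force: 30.0
```

servo_tool:
  steps:
    - [[0.003,0.025,0],[0,0,0],-1]
    - [[0.003,0.025,0],[0,0,0],-1]
    - [[0.003,0.025,0],[0,0,0],-1]
    - [[0.003,0.025,0],[0,0,0],-1]
    - [[0.003,0.02,0],[0,0,0],-1]
    - [[0,0.015,0],[0,0,0],-1]
    - [[0,0.01,0],[0,0,0],-1]
    - [[0,0,0],[0,0,0],-1]

```text
t: 4.87
ee_pos: [580.6, 25.6, 173.1]
orientation: [-2.217, -2.223, 0.001]
ft_force: [0.7, -0.3, 0.8]
width: 18.9
grasp_force: 30.0
```

```bash
python3 -c "
from h import *
im=snap('wrist','w3'); o=im['obs']; print(o['t'],o['ee_pos'],o['width'],o['ft_force'],R.from_rotvec(o['orientation']).as_matrix().round(3).tolist())
"
```

```text
4.8667 [580.58651488  25.62518679 173.0886032 ] 18.930808418593088 [ 0.72937582 -0.26207892  0.80966036] [[-0.003, 1.0, -0.002], [1.0, 0.003, 0.0], [0.0, -0.002, -1.0]]
```

View pics/w3.png

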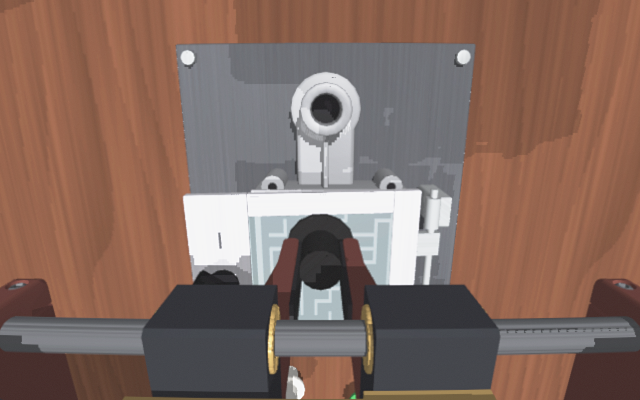

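The neck's mouth is at (326,107), clear of everything, and the plug is still upright in the grip. I'll fit the rim and the plug's axis in this same picture.

```bash
python3 -c "
from h import *
im=load('w3'); P=cloud(im); o=im['obs']['ee_pos']; c=im['color']
s=np.zeros((400,640),bool); s[65:145,285:370]=1
q=P[s&(P[...,2]>59)&(P[...,2]<66)]
z=np.median(q[:,2]); print('rimz',z,len(q),'x',q[:,0].min(),q[:,0].max(),'y',q[:,1].min(),q[:,1].max())
uv=np.argwhere(s&(P[...,2]>59)&(P[...,2]<66))[:,::-1].astype(np.float32)
(cx,cy),r=cv2.minEnclosingCircle(uv); print(cx,cy,r,at_z(im,[[cx,cy],[326,107]],62))
H=np.histogram2d(q[:,0],q[:,1],bins=1)
# circle fit of inner edge: points nearest
c0=np.array([(q[:,0].min()+q[:,0].max())/2,(q[:,1].min()+q[:,1].max())/2])
d=np.hypot(*(q[:,:2]-c0).T); print('c0',c0,np.percentile(d,[1,50,99]))
Q=P-o; m=c.max(2)<75; m[:205]=0; m[285:]=0; m[:,:280]=0; m[:,365:]=0
for lo,hi in((-8,-2),(2,16),(19,24)):
    g=Q[m&(Q[...,2]>lo)&(Q[...,2]<hi)]; print(lo,g[:,0].min().round(1),g[:,0].max().round(1),np.percentile(g[:,1],99).round(1),g[:,1].max().round(1),np.median(g[:,2]).round(1))
"
```

```text
rimz 63.44988300344079 1391 x 564.3267121079765 604.0318940303408 y 76.49739460003882 115.60728775881385
326.0 108.65625 26.675100326538086 [[584.14336457  96.3083219   62.        ]
 [584.13636591  97.52855852  62.        ]]
c0 [584.17930307  96.05234118] [11.80343821 16.1137795  19.80203864]
-8 -16.7 15.2 20.6 21.0 -4.2
2 -11.3 10.5 13.3 13.5 9.3
19 -11.3 10.5 13.0 13.5 21.7
```

servo_tool:
  steps:
    - [[0.001,0.0172,0],[0,0,0],-1]
    - [[0.001,0.02,0],[0,0,0],-1]
    - [[0.001,0.02,0],[0,0,0],-1]
    - [[0.001,0.01,0],[0,0,0],-1]
    - [[0,0,-0.025],[0,0,0],-1]
    - [[0,0,-0.025],[0,0,0],-1]
    - [[0,0,-0.013],[0,0,0],-1]
    - [[0,0,0],[0,0,0],-1]

```text
t: 5.58
ee_pos: [583.0, 89.7, 107.7]
orientation: [-2.219, -2.219, 0.008]
ft_force: [-0.4, 0.4, -0.9]
width: 18.8
grasp_force: 30.0
```

```bash
python3 -c "
from h import *
for i in range(3): o=sensors.get_obs(); print(o['t'],o['ee_pos'],o['ft_force'],pose(snap('wrist'))[:3,3])
"
```

```text
5.5833 [583.02615688  89.6939927  107.65259217] [-0.4396494   0.39480798 -0.85797095] [583.60627141 165.5574357  271.23501025]
5.6333 [584.2065895   89.87479883 109.32062416] [ 0.19508305 -0.11117134  0.04728318] [584.4072052  165.67870139 272.93296671]
5.6833 [585.24864907  90.08811216 110.59120854] [ 0.56274671  0.32329875 -0.48331067] [585.04549517 165.83671632 274.23064281]
```

servo_tool:
  steps:
    - [[0,0.0025,-0.005],[0,0,0],-1]
    - [[0,0,-0.005],[0,0,0],-1]
    - [[0,0,0],[0,0,0],-1]
    - [[0,0,0],[0,0,0],-1]
    - [[0,0,0],[0,0,0],-1]
    - [[0,0,0],[0,0,0],-1]
    - [[0,0,0],[0,0,0],-1]
    - [[0,0,0],[0,0,0],-1]

```text
t: 6.4
ee_pos: [585.4, 93.2, 100.8]
orientation: [2.221, 2.222, 0.0]
ft_force: [-0.2, -0.1, 0.1]
width: 18.6
grasp_force: 30.0
```

```bash
python3 -c "
from h import *
for i in range(3):
    o=sensors.get_obs(); print(o['t'],o['ee_pos'],o['ft_force']); im=snap('wrist','w4')
P=cloud(im); o=im['obs']['ee_pos']; c=im['color']
m=c.max(2)<75; m[:190]=0; m[285:]=0; m[:,270:280]=0; m[:,:270]=0; m[:,370:]=0
Q=P-o
for lo,hi in((-8,-2),(2,16),(19,24)):
    g=Q[m&(Q[...,2]>lo)&(Q[...,2]<hi)]; print(lo,g[:,0].min().round(1),g[:,0].max().round(1),np.percentile(g[:,1],99).round(1),np.median(g[:,2]).round(1))
s=(P[...,2]>59)&(P[...,2]<67)&(np.hypot(P[...,0]-584,P[...,1]-96)<24)&(c.min(2)>80); q=P[s]
f=lambda p:np.abs(np.hypot(q[:,0]-p[0],q[:,1]-p[1])-16)
print(len(q),q.min(0),q.max(0),R.from_rotvec(im['obs']['orientation']).as_matrix().round(3).tolist())
"
```

```text
6.4 [585.40870692  93.24795827 100.82579617] [-0.19408642 -0.09687966  0.11046961]
6.45 [585.37680669  93.27079176 100.76643078] [0.25363778 0.25463442 0.31513685]
6.5 [585.37498561  93.26382814 100.74657574] [-0.01545132  0.14635329  0.10246261]
-8 -16.6 15.2 20.8 -4.2
2 -11.1 10.3 13.4 9.4
19 -10.9 10.1 12.9 21.7
1051 [564.36406064  91.6161105   59.01071096] [603.84710339 116.41011643  66.06226121] [[-0.001, 1.0, 0.0], [1.0, 0.001, 0.0], [0.0, 0.0, -1.0]]
```

View pics/w4.png

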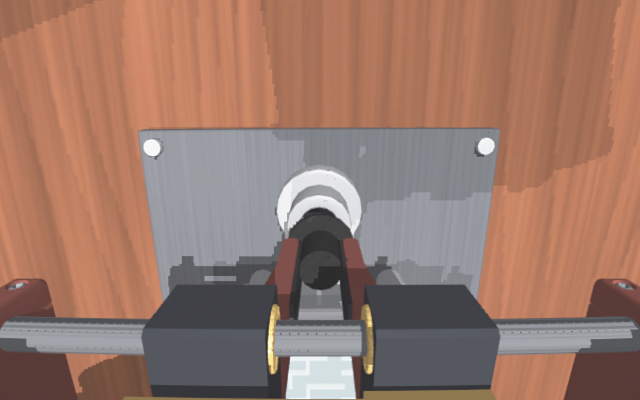

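The view shows the plug just above the neck, whose rim is centred near (319,210). The axes agree within 1 mm, so I'll descend.

servo_tool:
  steps:
    - [[-0.0008,0,-0.004],[0,0,0],-1]
    - [[0,0,-0.004],[0,0,0],-1]
    - [[0,0,-0.005],[0,0,0],-1]
    - [[0,0,-0.005],[0,0,0],-1]
    - [[0,0,-0.005],[0,0,0],-1]
    - [[0,0,-0.004],[0,0,0],-1]
    - [[0,0,0],[0,0,0],-1]
    - [[0,0,0],[0,0,0],-1]

```text
t: 7.22
ee_pos: [584.3, 93.2, 73.2]
orientation: [-2.22, -2.222, 0.001]
ft_force: [0.2, 0.0, -1.0]
width: 18.5
grasp_force: 30.0
```

servo_tool:
  steps:
    - [[0,0,-0.001],[0,0,0],-1]
    - [[0,0,-0.001],[0,0,0],-1]
    - [[0,0,-0.001],[0,0,0],-1]
    - [[0,0,0],[0,0,0],-1]
    - [[0,0,0],[0,0,0],-1]
    - [[0,0,0],[0,0,0],-1]
    - [[0,0,0],[0,0,0],-1]
    - [[0,0,0],[0,0,0],-1]

```text
t: 7.88
ee_pos: [584.8, 93.3, 71.8]
orientation: [2.221, 2.222, 0.001]
ft_force: [-3.3, 0.1, 7.4]
width: 18.9
grasp_force: 30.0
```

servo_tool:
  steps:
    - [[0,0,-0.001],[0,0,0],-1]
    - [[0,0,-0.001],[0,0,0],-1]
    - [[0,0,-0.001],[0,0,0],-1]
    - [[0,0,0],[0,0,0],-1]
    - [[0,0,0],[0,0,0],-1]
    - [[0,0,0],[0,0,0],-1]
    - [[0,0,0],[0,0,0],-1]
    - [[0,0,0],[0,0,0],-1]

```text
t: 8.55
ee_pos: [584.8, 93.3, 71.3]
orientation: [2.22, 2.222, 0.001]
ft_force: [-11.7, -0.6, 32.2]
width: 18.7
grasp_force: 30.0
```

Firm stop. I'll release, rise and look.

servo_tool:
  steps:
    - [[0,0,0.002],[0,0,0],-1]
    - [[0,0,0],[0,0,0],0.0]
    - [[0,0,0],[0,0,0],0.0]
    - [[0,0,0],[0,0,0],0.0]
    - [[0,0,0],[0,0,0],0.0]
    - [[0,0,0.01],[0,0,0],0.0]
    - [[0,0,0.02],[0,0,0],0.0]
    - [[0,0,0.03],[0,0,0],0.0]

```text
t: 9.22
ee_pos: [582.7, 93.0, 128.3]
orientation: [-2.219, -2.22, 0.007]
ft_force: [0.2, 0.3, -0.1]
width: 44.0
grasp_force: 0.0
```

servo_tool:
  steps:
    - [[-0.005,-0.015,0.03],[0,0,0],0.0]
    - [[-0.01,-0.02,0.01],[0,0,0],0.0]
    - [[-0.01,-0.02,0],[0,0,0],0.0]
    - [[-0.01,-0.02,0],[0,0,0],0.0]
    - [[-0.01,-0.02,0],[0,0,0],0.0]
    - [[0,-0.01,0],[0,0,0],0.0]
    - [[0,0,0],[0,0,0],0.0]
    - [[0,0,0],[0,0,0],0.0]

```text
t: 9.88
ee_pos: [540.3, -11.8, 170.0]
orientation: [2.222, 2.22, 0.001]
ft_force: [0.1, 0.5, 0.2]
width: 43.8
grasp_force: 0.0
```

```bash
python3 -c "
from h import *
im=snap('wrist','w5'); o=im['obs']; print(o['t'],o['ee_pos'],o['width'])
P=cloud(im); c=im['color']; d=np.hypot(P[...,0]-584.3,P[...,1]-96.2)
for lo in range(56,100,2):
    k=(d<24)&(P[...,2]>=lo)&(P[...,2]<lo+2); q=P[k]
    if len(q)>8: print(lo,len(q),q.mean(0).round(1),q[:,:2].min(0).round(1),q[:,:2].max(0).round(1),c[k].mean().round())
"
```

```text
9.8833 [540.26633652 -11.82907378 170.03416945] 43.79744007683333
56 12 [571.4  85.5  56.8] [564.3  76.1] [582.1 102.9] 92.0
58 17 [571.6  84.   59. ] [564.7  76. ] [591.3 101.9] 93.0
60 52 [576.6  89.2  61.3] [564.6  75.9] [603.9 115.6] 121.0
62 276 [576.5  91.6  63.1] [564.4  76.5] [603.  115.5] 137.0
64 77 [575.1  90.7  65. ] [565.   77.2] [600.8 113.7] 104.0
66 793 [581.7  94.9  67.2] [566.7  78.5] [602. 114.] 53.0
68 302 [581.3  94.7  68.4] [566.7  79. ] [601.5 113.7] 51.0
70 12 [577.8  90.7  71.1] [574.8  86.9] [587.4  98.2] 32.0
72 14 [577.   92.9  73.1] [574.5  86.8] [586.1 100. ] 31.0
74 12 [578.5  91.1  74.6] [574.4  86.7] [583.7 101.5] 32.0
76 15 [578.9  90.   77. ] [574.8  86.4] [587.4 100. ] 31.0
78 16 [576.5  92.9  79. ] [574.5  86.9] [582.3 100.2] 31.0
80 14 [578.1  90.6  81.4] [574.7  86.7] [585.9  98.1] 31.0
82 16 [577.4  92.3  83.1] [574.5  86.6] [584.3 101. ] 31.0
84 12 [579.4  90.1  85.1] [574.8  86.5] [587.5 100. ] 30.0
86 18 [577.1  91.7  87. ] [574.6  86.9] [586.3  97.3] 31.0
88 13 [577.8  91.7  88.8] [574.4  86.7] [583.9 100.9] 32.0
90 27 [580.3  93.   91.2] [574.6  86.4] [594.6 104.1] 37.0
92 549 [584.4  96.1  93.3] [574.4  86.9] [594.4 106.3] 51.0
94 242 [584.2  96.4  94.4] [574.8  86.7] [593.5 105.3] 51.0
```

View pics/w5.png

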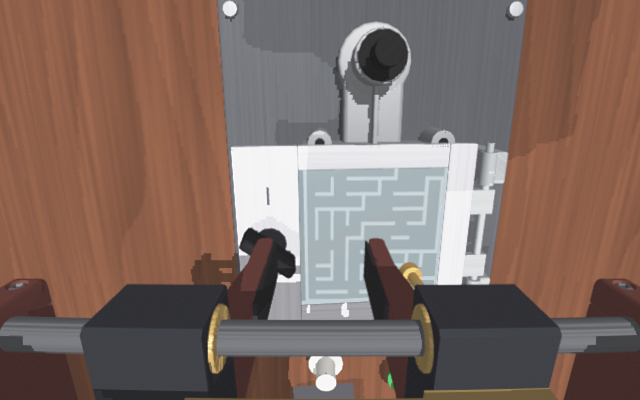

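The plug is seated, with its flange flat on the rim at (381,53): the depths give 63.4 for the rim and 67.3 for the flange top. The wing at (268,250) is partly hidden by a finger, so I'll back off in -y to see it whole.

servo_tool:
  steps:
    - [[-0.01,-0.015,0.01],[0,0,0],0.0]
    - [[-0.01,-0.015,0],[0,0,0],0.0]
    - [[-0.01,-0.015,0],[0,0,0],0.0]
    - [[-0.01,-0.015,0],[0,0,0],0.0]
    - [[-0.01,-0.015,0],[0,0,0],0.0]
    - [[0,-0.013,0],[0,0,0],0.0]
    - [[0,0,0],[0,0,0],0.0]
    - [[0,0,0],[0,0,0],0.0]

```text
t: 10.6
ee_pos: [490.3, -99.3, 179.7]
orientation: [2.221, 2.221, 0.001]
ft_force: [-0.0, 1.1, 0.7]
width: 44.0
grasp_force: 0.0
```

```bash
python3 -c "
from h import *
im=snap('wrist','w6'); o=im['obs']; print(o['t'],o['ee_pos'],o['width'])
P=cloud(im); c=im['color']
d=np.hypot(P[...,0]-488,P[...,1]+41)
k=(d<40)&(P[...,2]>100)&(c.max(2)<90); q=P[k]; print(len(q),q.mean(0),np.median(q[:,2]))
q=q[q[:,2]>np.median(q[:,2])-4]
r=cv2.minAreaRect(q[:,:2].astype(np.float32)); print(r, cv2.boxPoints(r))
k=(d<40)&(P[...,2]<90)&(P[...,2]>60)&(c.min(2)>150); print('cover z',np.median(P[k][:,2]))
"
```

```text
10.6 [490.27530589 -99.31098818 179.7194655 ] 43.96870038663941
8360 [486.56085307 -64.53396468 261.11981684] 276.63543242734556
((492.37066650390625, -60.38356018066406), (54.782257080078125, 49.24702453613281), 52.037837982177734) [[456.10767  -66.83227 ]
 [494.93488  -97.12612 ]
 [528.63367  -53.934853]
 [489.80646  -23.640999]]
cover z 80.20516985380789
```

View pics/w6.png

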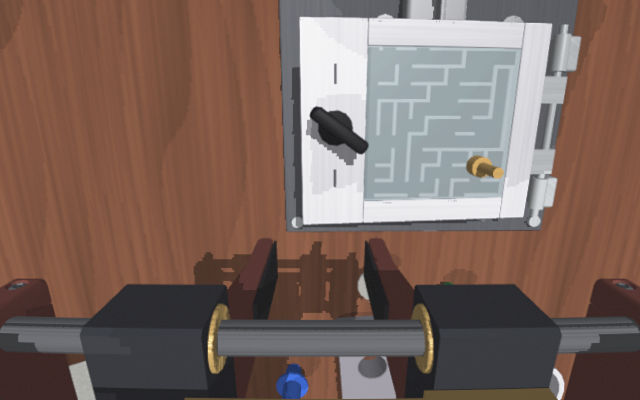

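The wing runs from (313,112) to (363,148), between the index lines at (335,73) and (335,178). It is about 55° anticlockwise from them. I'll fit it with the gripper pixels excluded.

```bash
python3 -c "
from h import *
im=load('w6'); P=cloud(im); c=im['color']
s=np.zeros((400,640),bool); s[95:165,300:380]=1
k=s&(P[...,2]>105)&(P[...,2]<125)&(c.max(2)<120); q=P[k]; print(len(q),q.min(0),q.max(0),np.median(q[:,2]))
r=cv2.minAreaRect(q[:,:2].astype(np.float32)); print(r); 
m=q[:,:2].mean(0); w,v=np.linalg.eigh(np.cov((q[:,:2]-m).T)); v=v[:,1]; v=v if v[1]>0 else -v; print('centre',m,'angle from +y',np.degrees(np.arctan2(-v[0],v[1])))
a=by_depth(im,[[335,66],[335,73],[335,80],[335,170],[335,178],[335,185]]); print(a.round(1))
print(at_z(im,[[335,73],[335,178],[334,128]],79))
"
```

```text
954 [483.79592149 -56.90523713 105.69031655] [521.76684445 -26.8470365  114.27728274] 111.18844616715833
((502.7358093261719, -41.982025146484375), (9.884574890136719, 43.676979064941406), 53.98758316040039)
centre [502.23116821 -41.43096195] angle from +y 53.99332990499292
[[500.3   0.8  81.3]
 [500.4  -3.9  80.5]
 [500.4  -8.6  80.4]
 [501.1 -73.7  80.6]
 [501.1 -80.   80. ]
 [501.2 -85.5  80.2]]
[[500.42613401  -3.74777192  79.        ]
 [501.18641621 -80.21797199  79.        ]
 [500.05932873 -42.38044399  79.        ]]
```

servo_tool:
  steps:
    - [[0.0013,0.0072,-0.003],[0,0,6.75],0.0]
    - [[0.0013,0.0072,-0.003],[0,0,6.75],0.0]
    - [[0.0013,0.0072,-0.003],[0,0,6.75],0.0]
    - [[0.0013,0.0072,-0.003],[0,0,6.75],0.0]
    - [[0.0013,0.0072,-0.003],[0,0,6.75],0.0]
    - [[0.0013,0.0072,-0.003],[0,0,6.75],0.0]
    - [[0.0013,0.0072,-0.003],[0,0,6.75],0.0]
    - [[0.0013,0.0072,-0.003],[0,0,6.75],0.0]

```text
t: 11.32
ee_pos: [500.4, -40.5, 155.5]
orientation: [-0.959, -2.992, -0.0]
ft_force: [-0.2, -0.2, -0.6]
width: 43.8
grasp_force: 0.0
```

servo_tool:
  steps:
    - [[0,0,0],[0,1.15,0],0.0]
    - [[0,0,0],[0,1.15,0],0.0]
    - [[0,0,0],[0,1.15,0],0.0]
    - [[0,0,0],[0,1.15,0],0.0]
    - [[0,0,0],[0,0,0],0.0]
    - [[0,0,0],[0,0,0],0.0]
    - [[0,0,0],[0,0,0],0.0]
    - [[0,0,0],[0,0,0],0.0]

```text
t: 11.98
ee_pos: [499.7, -42.3, 155.7]
orientation: [-0.947, -2.915, 0.038]
ft_force: [0.5, -0.5, 0.3]
width: 44.0
grasp_force: 0.0
```

```bash
python3 -c "
from h import *
o=sensors.get_obs(); print(o['t'],o['ee_pos'],o['qpos'].round(2)); M=R.from_rotvec(o['orientation']).as_matrix(); print(M.round(3), np.degrees(np.arctan2(M[1,1],M[0,1])))"
```

```text
11.9833 [499.69512255 -42.32780323 155.65209342] [-0.1   0.37  1.9  -0.01  0.95 -1.04]
[[-0.806  0.586 -0.08 ]
 [ 0.588  0.809  0.   ]
 [ 0.065 -0.047 -0.997]] 54.07441139601012
```

servo_tool:
  steps:
    - [[0.0013,0.0003,-0.01],[0,0,0],0.0]
    - [[0,0,-0.012],[0,0,0],0.0]
    - [[0,0,-0.012],[0,0,0],0.0]
    - [[0,0,-0.012],[0,0,0],0.0]
    - [[0,0,-0.01],[0,0,0],0.0]
    - [[0,0,-0.007],[0,0,0],0.0]
    - [[0,0,-0.003],[0,0,0],0.0]
    - [[0,0,0],[0,0,0],0.0]

```text
t: 12.65
ee_pos: [500.8, -41.8, 88.9]
orientation: [-0.946, -2.914, 0.038]
ft_force: [-0.3, -0.1, -1.0]
width: 44.2
grasp_force: 0.0
```

servo_tool:
  steps:
    - [[0,0,0],[0,0,0],-0.4]
    - [[0,0,0],[0,0,0],-0.6]
    - [[0,0,0],[0,0,0],-1]
    - [[0,0,0],[0,0,0],-1]
    - [[0,0,0],[0,0,0],-1]
    - [[0,0,0],[0,0,0],-1]
    - [[0,0,0],[0,0,0],-1]
    - [[0,0,0],[0,0,0],-1]

```text
t: 13.32
ee_pos: [501.8, -41.4, 89.9]
orientation: [-0.947, -2.916, 0.037]
ft_force: [2.4, 5.4, -0.4]
width: 9.9
grasp_force: 30.0
```

servo_tool:
  steps:
    - [[0.0004,0.0004,0],[-0.53,0,-6.65],-1]
    - [[0,0,0],[-0.53,0,-6.65],-1]
    - [[0,0,0],[-0.53,0,-6.65],-1]
    - [[0,0,0],[-0.53,0,-6.65],-1]
    - [[0,0,0],[-0.53,0,-6.65],-1]
    - [[0,0,0],[-0.53,0,-6.65],-1]
    - [[0,0,0],[-0.53,0,-6.65],-1]
    - [[0,0,0],[-0.53,0,-6.65],-1]

```text
t: 13.98
ee_pos: [501.8, -41.3, 89.7]
orientation: [-2.174, -2.187, 0.086]
ft_force: [1.0, 2.0, -0.4]
width: 9.6
grasp_force: 30.0
```

servo_tool:
  steps:
    - [[0,0,0],[0,0,0],-1]
    - [[0,0,0],[0,0,0],-1]
    - [[0,0,0],[0,0,0],-1]
    - [[0,0,0],[0,0,0],-1]
    - [[0,0,0],[0,0,0],-1]
    - [[0,0,0],[0,0,0],-1]
    - [[0,0,0],[0,0,0],-1]
    - [[0,0,0],[0,0,0],-1]

```text
t: 14.65
ee_pos: [501.8, -41.4, 89.7]
orientation: [-2.167, -2.193, 0.086]
ft_force: [1.9, 4.0, -0.1]
width: 9.8
grasp_force: 30.0
```

```bash
python3 -c "
from h import *
im=snap('wrist','w7'); o=im['obs']; print(o['t'],o['ee_pos'],o['ft_force'],o['moment'],o['width']); M=R.from_rotvec(o['orientation']).as_matrix(); print(M.round(3), np.degrees(np.arctan2(M[1,1],M[0,1])))
t=snap('top','top7'); c=t['color'][170:220,310:380]; cv2.imwrite('pics/c7.png',np.hstack([cv2.resize(im['color'][180:340,240:400],(500,500)),cv2.resize(c,(300,500))]))
"
```

```text
14.65 [501.80052626 -41.37672785  89.71459972] [ 1.85785827  3.95029669 -0.1457687 ] [ 0.63184367 -0.59675092 -0.00540214] 9.768414704330203
[[-0.012  0.997 -0.08 ]
 [ 1.     0.012  0.001]
 [ 0.002 -0.08  -0.997]] 0.6912022186349321
```

View pics/w7.png

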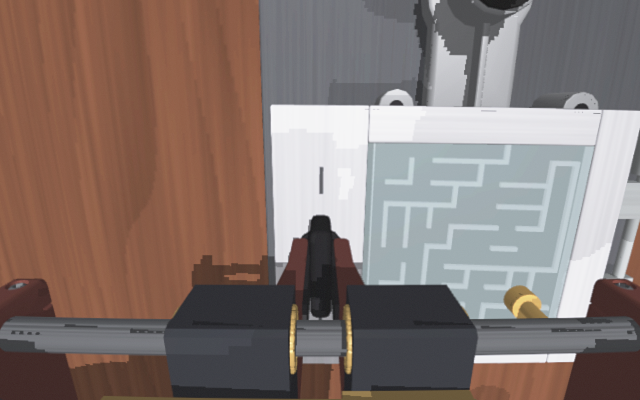

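The wing now lines up with the index line at (321,180), within a fraction of a degree. I'll press down along the hinge arc, levelling the tool with the cover.

servo_tool:
  steps:
    - [[-0.0003,0,-0.002],[0,-0.75,0],-1]
    - [[-0.0003,0,-0.0025],[0,-0.75,0],-1]
    - [[-0.0003,0,-0.0025],[0,-0.75,0],-1]
    - [[-0.0003,0,-0.0025],[0,-0.75,0],-1]
    - [[-0.0002,0,-0.0025],[0,-0.75,0],-1]
    - [[-0.0002,0,-0.002],[0,-0.75,0],-1]
    - [[0,0,0],[0,-0.1,0],-1]
    - [[0,0,0],[0,0,0],-1]

```text
t: 15.42
ee_pos: [500.0, -41.4, 76.0]
orientation: [2.208, 2.234, 0.003]
ft_force: [0.1, 5.3, 7.9]
width: 10.2
grasp_force: 30.0
```

servo_tool:
  steps:
    - [[0,0,0],[0,0,0],-1]
    - [[0,0,0],[0,0,0],-1]
    - [[0,0,0],[0,0,0],-1]
    - [[0,0,0],[0,0,0],-1]
    - [[0,0,0],[0,0,0],-1]
    - [[0,0,0],[0,0,0],-1]
    - [[0,0,0],[0,0,0],-1]
    - [[0,0,0],[0,0,0],-1]

```text
t: 16.08
ee_pos: [500.0, -41.4, 76.0]
orientation: [2.208, 2.234, 0.002]
ft_force: [0.9, 5.6, 7.2]
width: 9.9
grasp_force: 30.0
```

servo_tool:
  steps:
    - [[0,0,-0.001],[0,0,0],-1]
    - [[0,0,-0.001],[0,0,0],-1]
    - [[0,0,0],[0,0,0],-1]
    - [[0,0,0],[0,0,0],-1]
    - [[0,0,0],[0,0,0],-1]
    - [[0,0,0],[0,0,0],-1]
    - [[0,0,0],[0,0,0],-1]
    - [[0,0,0],[0,0,0],-1]

```text
t: 16.75
ee_pos: [500.1, -41.4, 75.6]
orientation: [2.208, 2.234, 0.002]
ft_force: [-7.1, 6.4, 29.6]
width: 9.9
grasp_force: 30.0
```

servo_tool:
  steps:
    - [[0,0,0.0005],[0,0,0],-1]
    - [[0,0,0],[0,0,0],-1]
    - [[0,0,0],[0,0,0],-1]
    - [[0,0,0],[0,0,0],-1]
    - [[0,0,0],[0,0,0],-1]
    - [[0,0,0],[0,0,0],-1]
    - [[0,0,0],[0,0,0],-1]
    - [[0,0,0],[0,0,0],-1]

```text
t: 17.42
ee_pos: [500.1, -41.4, 75.7]
orientation: [2.208, 2.234, 0.002]
ft_force: [-3.4, 5.7, 22.6]
width: 9.5
grasp_force: 30.0
```

```bash
python3 -c "
from h import *
im=snap('wrist','w8'); o=im['obs']; print(o['t'],o['ee_pos'],o['ft_force'],o['width']); M=R.from_rotvec(o['orientation']).as_matrix(); print(np.degrees(np.arctan2(M[1,1],M[0,1])))
P=cloud(im); c=im['color']
for x in (485,495,505,515):
  k=(abs(P[...,0]-x)<5)&(P[...,1]>-15)&(P[...,1]<25)&(P[...,2]<95)&(P[...,2]>50)&(c.min(2)>140); print(x,k.sum(),np.median(P[k],0))
k=(abs(P[...,0]-580)<60)&(P[...,1]>12)&(P[...,1]<28)&(P[...,2]>50)&(P[...,2]<95); q=P[k]; print(np.polyfit(q[:,0],q[:,2],1))
d=np.hypot(P[...,0]-584.3,P[...,1]-96.2); k=(d<9)&(P[...,2]>85); print('plug top',k.sum(),np.median(P[k],0) if k.any() else '')
cv2.imwrite('pics/scene8.png',snap('scene')['color'])
"
```

```text
17.4167 [500.12225124 -41.42198283  75.713765  ] [-3.37435503  5.70038737 22.61902713] 9.494557648808382
0.6702933247780303
485 1570 [484.97953822   5.69294631  65.52593553]
495 1533 [494.95804418   7.10233242  65.56228132]
505 1577 [504.9899459    5.73097275  65.57592891]
515 1586 [514.95983848   5.86795842  65.60185511]
[-5.23963551e-04  6.57304712e+01]
plug top 0
```

View pics/w8.png

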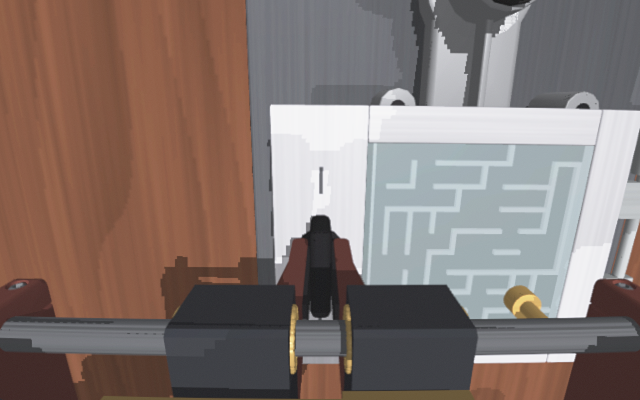

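The cover reads flat at 65.5 mm (the camera reads about 1.5 mm high, so 64). The wing is in line with the index line at (321,180), and the press is steady at about 22 N. I'll hand in.

```bash
python3 -c "
from workcell import close_job
print(close_job())"
```

```text
the job is handed in; nothing more can be done
None
```

The job is handed in at about 17 s: the smaller plug is seated in the neck, the wing is in line with the index lines and unlocked, and the arm is still holding the cover fully down with about 22 N.

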